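# Release the latched key on the wafer-case station

### The arm

A 6-joint arm with a two-finger parallel gripper is mounted at the origin on the work surface. World frame = base frame: x ahead of the robot, y to its left, z up, the work surface at z = 0. Lengths are in m, angles in degrees, forces in N, time in s.
With the tool pointing down it reaches from about 0.4 to 0.825 m from the base axis. Payload 7 kg.
Tool frame: the origin (TCP) lies midway between the tips of the shut fingers; the grasp point (between the pads) lies 19 mm behind it; z points along the fingers, y is the direction in which the jaws open and shut (so a half turn about z gives the same grasp; the last joint's range is limited). The gripper opens to 88 mm and grips with 3 to 60 N. Pads are 19 mm wide; open, the fingers measure 130 mm over their backs; the gripper's body (78 mm by 193 mm) begins 47 mm behind the grasp point.
Start: joints at [83.199, 20.546, 0.682, 0, -70.136, -16.507], TCP at [0.267, 0.62, 0.227] pointing down, gripper open.
Joint ranges: [-176.03, 176.03], [-82.01, 121.73], [-58.28, 71.71], [-173.87, 95.51], [-174.79, -0.11], [-173.66, 173.66]. Speed limits (degrees/s): [136.94, 136.94, 172.46, 180, 180, 180].

### API

Orientations are given as a 3x3 rotation matrix whose columns are the frame's x, y, z axes.
In Python, from rig import robot gives the robot as it stands. Calls block until the motion is done:
- robot.goto(position, orientation): joint-space move of the TCP to a pose.
- robot.servo_line(position, ori=None, speed=0.15): straight line of the TCP; ori=None keeps the orientation; speed is the mean speed in m/s.
- robot.movej(angles): joint-space move.
- robot.move_gripper(opening): opening from 0.0 (shut) to 1.0 (fully open); the grip force is fixed at half the most; returns when the fingers have stopped.
- robot.dwell(seconds).
- robot.ik(position, orientation): joint angles nearest the present ones, or None.
- robot.grab_frame(name): name is "scene" or "top" or "wrist"; returns (picture, depth): 420x560x3 uint8, red, green, blue; 420x560 float32, m along the optical axis (not along the pixel's ray), 0 where there is no reading.
- robot.camera_info(name): a dict with "vfov" (degrees; the focal length in pixels is half the picture's height over the tangent of half this angle, whatever the lens; pixels are square), "cx", "cy" (the principal point, pixels), "view" (4x4, takes a point from world to camera coordinates); the wrist camera has in their place "T_tool_cam" (4x4, takes a point from camera to tool coordinates, whose origin is the TCP and whose axes are the flange's). Camera axes: x right, y down, z forward; pixel columns grow to the right and rows downward; lengths in m; the calibration is good to about 2 mm. The wrist camera is an equidistant fisheye: a pixel r from the principal point sees the ray r / f radians off the axis. A picture is of the moment at which its call begins: read the wrist's pose just before it. camera_info takes no time and is no camera call.
A pose or a line that the arm cannot do raises robot.Unreachable and nothing moves.
- robot.job_done(): hands the job in, once; it reports no verdict.
Readings, each from a call of its own:
- robot.read_t(): time.
- robot.read_qpos(): joint angles.
- robot.read_qvel(): joint speeds.
- robot.read_effort(): joint torques, N m.
- robot.read_position(): TCP position.
- robot.read_tcp_rot(): TCP orientation.
- robot.read_force(): force on the tool from outside, world axes, zero at the start.
- robot.read_ft_torque(): the same for the moment, N m.
- robot.read_grip_width(): opening from 0.0 (shut) to 1.0 (fully open).
Only numpy, scipy, OpenCV 4.12 (cv2) and the standard library are available. Lean on these libraries where they do the work, as an engineer would, in place of code of your own. Each camera call takes 0.05 s, during which the arm holds its last target.

### The job

One of the four identical keys on the wafer-case station's console has been left latched down, standing a few millimetres lower than the others. Find it, feeling with light taps of the fingertips where you need to, then press that key fully in and let go, so that it springs up and all four keys stand up again. Do not push in any of the other three keys more than a light tap needs, and leave the things lying around where they are.

Things in the scene. Friction and masses are not known exactly. Their poses are not given: they have to be found in the camera images.
- console: low white station console with a steel top, 240 mm (its x) by 360 mm (its y) by 60 mm high, fixed to the table; origin under its centre on the table, x pointing across the key row away from the row's front edge (away from the robot), y along the key row, z up. It does not move.
- place_1 (a point): centre of key position 1 of 4 (1 at the console's +y end, 60 mm apart along its y), level with the console's steel top, 60 mm above the table; axes as the console. 28 x 28 mm white cap in a black bezel 42 x 42 mm, 3 mm high. Flat cap top 14 mm above this point when up, 9 mm when latched, 4 mm when bottomed; it moves straight down.
- place_2 (a point): centre of key position 2 of 4 (1 at the console's +y end, 60 mm apart along its y), level with the console's steel top, 60 mm above the table; axes as the console. Key as at position 1; which of the four is latched changes from run to run.
- place_3 (a point): centre of key position 3 of 4 (1 at the console's +y end, 60 mm apart along its y), level with the console's steel top, 60 mm above the table; axes as the console. Key as at position 1; which of the four is latched changes from run to run.
- place_4 (a point): centre of key position 4 of 4 (1 at the console's +y end, 60 mm apart along its y), level with the console's steel top, 60 mm above the table; axes as the console. Key as at position 1; which of the four is latched changes from run to run.
- latched_key (a joint): how far (m) the key that starts latched is down: 0 = fully up, about 0.005 = latched, 0.010 = bottomed. Its position in the row is not told. At the latched height it feels solid up to about 4.5 N; pushed on, it lets go between 8 and 9.5 mm (about 8 N), springs up when let go, and does not latch again.
- free_key_1 (a joint): how far (m) one of the three keys that start up is down (number says nothing of its position in the row): 0 = fully up, 0.010 = bottomed. Spring return: starts to move at 2 N, 0.5 N per mm more.
- free_key_2 (a joint): how far (m) one of the three keys that start up is down (number says nothing of its position in the row): 0 = fully up, 0.010 = bottomed. Spring return: starts to move at 2 N, 0.5 N per mm more.
- free_key_3 (a joint): how far (m) one of the three keys that start up is down (number says nothing of its position in the row): 0 = fully up, 0.010 = bottomed. Spring return: starts to move at 2 N, 0.5 N per mm more.
- wafer_case: round black wafer case with a raised centre boss, 110 mm across, 34 mm high, lying on the console behind the keys; loose, a bystander; origin at its underside
- tweezers: steel tweezers, 127 mm long, 6 mm thick, lying on the console behind the keys; loose, a bystander; origin at its underside
- sample_jar: small amber glass jar, 32 mm across, 42 mm high, standing on the console in line with the keys, beyond the +y end of the row; loose, a bystander; origin at its underside
- seal_ring: steel ring, 34 mm across, 10 mm high, lying on the console in line with the keys, beyond the -y end of the row; loose, a bystander; origin at its underside
- mouse: black computer mouse, 100 x 58 x 32 mm, on the table beside the console; loose, a bystander; origin at its underside
- case_lid: open black plastic lid tray, 150 x 120 x 30 mm, on the table beside the console; loose, a bystander; origin at its underside

How it is judged:
By the outcome, as a careful person would: the job done as asked, in the order asked, and still so for the second after the job is handed in, with the robot touching nothing.
It also fails if it takes over 48 s, if anything falls off the work surface, if the arm or the gripper's body presses on something with over 40 N, if the wrist force passes 120 N, or if a joint passes its speed limit or range.

## Working session

There is one attempt and no reset: what is moved stays moved. The work goes in short steps, each a Python script; the robot and the scene stay as the last script left them, time stands still between calls to the robot, and variables do not carry over. Pictures are saved under pics/ and viewed, and the job is handed in when it is done.

```bash
ls; mkdir -p pics; python3 - <<'E'
from rig import robot
import cv2,numpy as np
for n in ["scene","top","wrist"]:
    im,d=robot.grab_frame(n)
    cv2.imwrite(f"pics/a_{n}.png",im[:,:,::-1]); np.savez(f"pics/a_{n}.npz",im=im,d=d)
    print(n,robot.camera_info(n), d[d>0].min(), (d==0).mean())
print(robot.read_t(),robot.read_position(),robot.read_force())
E
```

```text
pics
scene {'vfov': 47.40529398635423, 'cx': 278.2333833776878, 'cy': 210.78468897506673, 'view': array([[ 0.6976432 ,  0.71628736, -0.01504626, -0.45493871],
       [ 0.43486891, -0.44005301, -0.78564775, -0.19280151],
       [-0.5693707 ,  0.54155866, -0.61849109,  1.33677949],
       [ 0.        ,  0.        ,  0.        ,  1.        ]])} 0.692022 0.004077380952380952
top {'vfov': 50.36627302530189, 'cx': 282.9146833761639, 'cy': 203.83082997337436, 'view': array([[ 0.03742876, -0.99929702,  0.00213527,  0.0278024 ],
       [-0.97590426, -0.03701207, -0.21503717,  0.58185151],
       [ 0.21496503,  0.00596476, -0.97660353,  0.97367886],
       [ 0.        ,  0.        ,  0.        ,  1.        ]])} 0.88158464 0.0038945578231292517
wrist {'vfov': 65.70646984690485, 'cx': 283.2489342808253, 'cy': 210.260418980098, 'T_tool_cam': array([[-1.74667650e-04, -9.59685058e-01, -2.81077497e-01,
         7.66478777e-02],
       [ 9.99999966e-01, -2.22108217e-04,  1.36924133e-04,
        -2.48248618e-04],
       [-1.93833667e-04, -2.81077464e-01,  9.59685064e-01,
        -1.58104738e-01],
       [ 0.00000000e+00,  0.00000000e+00,  0.00000000e+00,
         1.00000000e+00]])} 0.05000316 0.009068877551020408
0.15 [0.2669531  0.61954582 0.22585687] [ 0.65466759 -0.82032947  0.19018625]
```

View pics/a_scene.png

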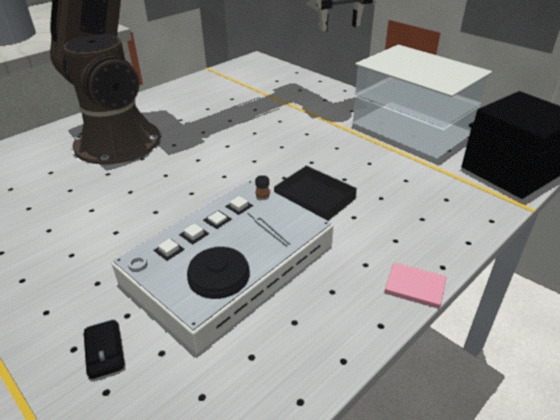

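View pics/a_top.png

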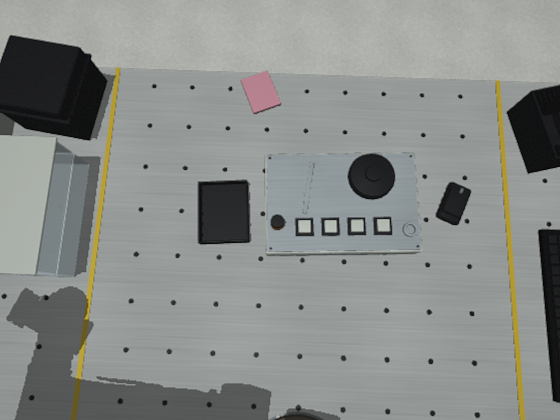

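View pics/a_wrist.png

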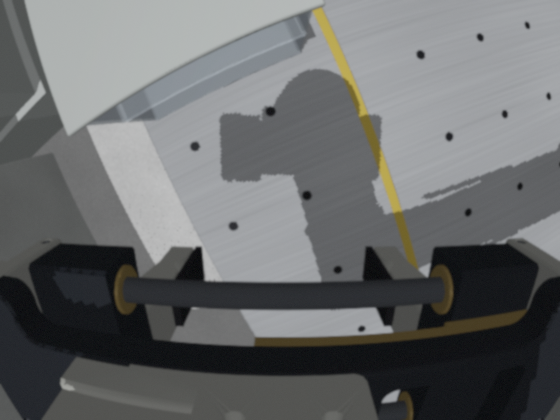

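The top view shows the console at columns 265–420, rows 153–253. The keys are at about (304,226), (331,226), (357,225) and (383,225). The jar is at (278,222) and the ring at (409,230). In the scene view the keys run from (238,204) to (168,247). I'll locate them next.

```bash
cat > h.py <<'E'
import numpy as np,cv2
from rig import robot
def cam(n):
    c=robot.camera_info(n); f=210/np.tan(np.radians(c["vfov"]/2)); return c,f
def ray_plane(n,uv,z):
    c,f=cam(n); T=np.linalg.inv(c["view"]); uv=np.atleast_2d(uv).astype(float)
    r=np.c_[(uv[:,0]-c["cx"])/f,(uv[:,1]-c["cy"])/f,np.ones(len(uv))]@T[:3,:3].T
    o=T[:3,3]; s=(z-o[2])/r[:,2]; return o+s[:,None]*r
def cloud(n,d):
    c,f=cam(n); T=np.linalg.inv(c["view"]); v,u=np.mgrid[:420,:560]
    p=np.stack([(u-c["cx"])/f*d,(v-c["cy"])/f*d,d],-1); return p@T[:3,:3].T+T[:3,3]
E
python3 - <<'E'
from h import *
for n,roi in [("top",(205,245,290,400)),("scene",(190,265,145,260))]:
    z=np.load(f"pics/a_{n}.npz"); im,d=z["im"],z["d"]
    r0,r1,c0,c1=roi
    g=cv2.cvtColor(im,cv2.COLOR_RGB2GRAY)
    m=np.zeros_like(g); m[r0:r1,c0:c1]=(g[r0:r1,c0:c1]<90)
    cs,_=cv2.findContours(m,cv2.RETR_EXTERNAL,cv2.CHAIN_APPROX_NONE)
    P=cloud(n,d)
    for c in cs:
        if cv2.contourArea(c)<40: continue
        full=cv2.drawContours(np.zeros_like(g),[c],-1,1,-1)
        cap=cv2.erode(((full>0)&(g>150)).astype(np.uint8),np.ones((3,3)))>0
        (u,v),s,a=cv2.minAreaRect(c)
        vv,uu=np.nonzero(cap)
        pc=P[cap]
        print(n,(round(u,1),round(v,1)),s,"bezel",ray_plane(n,(u,v),.063)[0].round(4),"cap",uu.mean().round(1),vv.mean().round(1),ray_plane(n,(uu.mean(),vv.mean()),.073)[0].round(4),"depth z med",np.median(pc[:,2]).round(4),pc[:,2].std().round(4),len(pc))
    S=cv2.resize(im[r0-30:r1+30,c0-40:c1+40],None,fx=4,fy=4,interpolation=cv2.INTER_CUBIC)[:600,:800]
    cv2.imwrite(f"pics/b_{n}.png",S[:,:,::-1])
# console outline top
z=np.load("pics/a_top.npz"); P=cloud("top",z["d"])
m=(abs(P[...,2]-.06)<.006).astype(np.uint8); m[:140]=0;m[270:]=0;m[:,:250]=0;m[:,440:]=0
m=cv2.morphologyEx(m,cv2.MORPH_OPEN,np.ones((3,3)))
cs,_=cv2.findContours(m,cv2.RETR_EXTERNAL,cv2.CHAIN_APPROX_NONE); c=max(cs,key=cv2.contourArea)
pts=ray_plane("top",c[:,0],.06)[:,:2].astype(np.float32); print(cv2.minAreaRect(pts), np.median(P[m>0][:,2]))
E
```

```text
top (356.0, 226.0) (16.0, 18.0) bezel [ 0.5347 -0.1201  0.063 ] cap 356.9 225.0 [ 0.5353 -0.1205  0.073 ] depth z med 0.0746 0.002 81
top (330.0, 226.5) (17.0, 18.0) bezel [ 0.5313 -0.0604  0.063 ] cap 330.0 225.6 [ 0.5317 -0.0594  0.073 ] depth z med 0.0698 0.1061 89
top (304.0, 226.5) (17.0, 18.0) bezel [ 0.529  -0.0007  0.063 ] cap 304.0 225.6 [ 5.295e-01 -3.000e-04  7.300e-02] depth z med 0.0747 0.0019 89
top (382.0, 225.5) (17.0, 18.0) bezel [ 0.5381 -0.1798  0.063 ] cap 383.0 224.5 [ 0.5387 -0.1799  0.073 ] depth z med 0.0748 0.0016 90
scene (218.0, 255.5) (17.0, 58.0) bezel [ 0.6214 -0.123   0.063 ] cap nan nan [nan nan nan] depth z med nan nan 0
scene (168.8, 252.9) (11.950716972351074, 28.971437454223633) bezel [ 0.5512 -0.183   0.063 ] cap nan nan [nan nan nan] depth z med nan nan 0
scene (194.2, 237.2) (11.485651969909668, 28.064939498901367) bezel [ 0.5488 -0.1235  0.063 ] cap nan nan [nan nan nan] depth z med nan nan 0
scene (217.2, 222.7) (10.511898040771484, 26.065702438354492) bezel [ 0.5461 -0.065   0.063 ] cap nan nan [nan nan nan] depth z med nan nan 0
scene (239.2, 208.7) (10.459208488464355, 26.01662254333496) bezel [ 0.5427 -0.0046  0.063 ] cap nan nan [nan nan nan] depth z med nan nan 0
((0.592707633972168, -0.08597135543823242), (0.23773963749408722, 0.35652703046798706), 2.8705432415008545) 0.06062713645310669<stdin>:16: RuntimeWarning: Mean of empty slice.
  ret = ret.dtype.type(ret / rcount)
  return _methods._mean(a, axis=axis, dtype=dtype,
  ret = _var(a, axis=axis, dtype=dtype, out=out, ddof=ddof,
  arrmean = um.true_divide(arrmean, div, out=arrmean,
  ret = ret.dtype.type(ret / rcount)
```

In the depth image, key 2 reads 69.8 mm and the other three about 74.7 mm, so key 2 looks latched. I'll confirm that with a light tap of the shut fingers.

```bash
python3 - <<'E'
from h import *
K=np.array([[.5293,-.0005],[.5316,-.0600],[.535,-.1203],[.5384,-.1799]])
d=K[0]-K[3]; yaw=np.arctan2(-d[0],d[1]); print("yaw",np.degrees(yaw), np.diff(K,axis=0))
c,s=np.cos(yaw),np.sin(yaw)
X=np.array([c,s,0]);Y=np.array([-s,c,0])
ctr=K.mean(0); k2=ctr+30*Y[:2]/1000; print("k2",k2)
z=np.array([0,0,-1.])
q0=np.array(robot.read_qpos())
for ty in (X,-X,Y,-Y):
    R=np.c_[np.cross(ty,z),ty,z]
    q=robot.ik([*k2,.12],R); print(None if q is None else np.round(np.array(q)-q0,1))
print(robot.read_tcp_rot().round(2))
fs=[]
for i in range(10): fs.append(robot.read_force()); robot.dwell(.02)
print(np.mean(fs,0),np.std(fs,0),robot.read_t())
E
```

```text
yaw 2.9038188650962753 [[ 0.0023 -0.0595]
 [ 0.0034 -0.0603]
 [ 0.0034 -0.0596]]
k2 [ 0.53205521 -0.06021352]
[-68.7  -7.5 -25.8   0.   18.4 184.9]
[-68.7  -7.5 -25.8   0.   18.4   4.9]
[-68.7  -7.5 -25.8   0.   18.4 -85.1]
[-68.7  -7.5 -25.8   0.   18.4  94.9]
[[ 0.92 -0.4  -0.  ]
 [-0.4  -0.92 -0.  ]
 [ 0.    0.   -1.  ]]
[-0.18413293 -0.01021399 -0.11346888] [0.46534954 0.54615587 0.49053467] 0.3167
```

```bash
cat >> h.py <<'E'
yaw=np.radians(2.90); X=np.array([np.cos(yaw),np.sin(yaw),0]); Y=np.array([-np.sin(yaw),np.cos(yaw),0])
Z=np.array([0,0,-1.]); R=np.c_[np.cross(-X,Z),-X,Z]
K2=np.array([.5318,-.0602])
def fz(n=10):
    a=[]
    for _ in range(n): a.append(robot.read_force()[2]); robot.dwell(.01)
    return np.mean(a)
E
python3 - <<'E'
from h import *
robot.move_gripper(0.0)
robot.goto([*K2,.16],R)
robot.servo_line([*K2,.09],ori=R,speed=.08)
robot.dwell(.2)
print("t",robot.read_t(),robot.read_position(),"grip",robot.read_grip_width(),"base",fz())
im,d=robot.grab_frame("wrist"); cv2.imwrite("pics/c_wrist.png",im[:,:,::-1])
im,d=robot.grab_frame("scene"); cv2.imwrite("pics/c_scene.png",cv2.resize(im[150:300,100:320],None,fx=3.6,fy=3.6)[:,:,::-1])
E
```

```text
t 5.5583 [ 0.53211488 -0.06014117  0.09051352] grip 0.0017011122640236609 base 0.18157582807838818
```

View pics/c_scene.png

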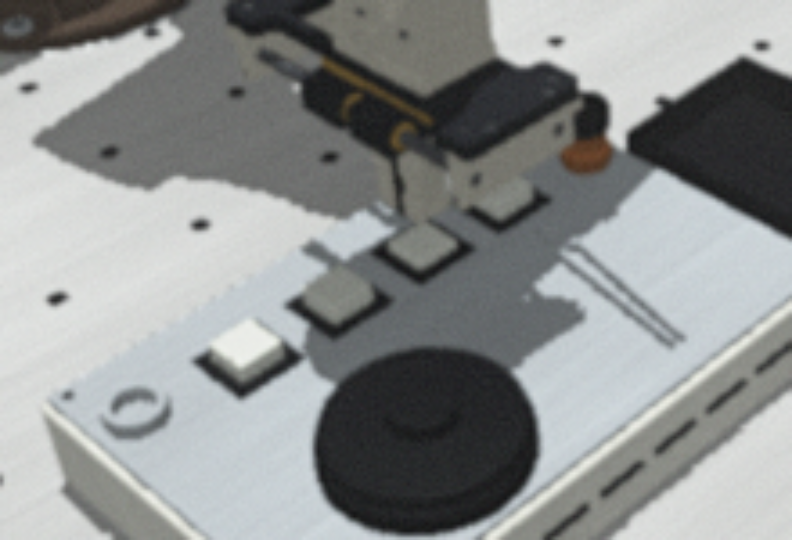

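View pics/c_wrist.png

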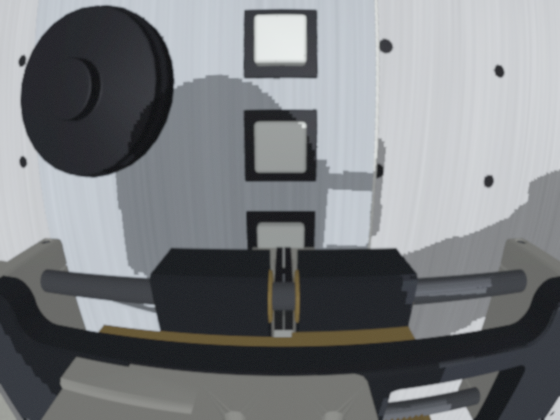

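The wrist view shows the shut fingertips (column ~284) lined up across the row with the key caps (column ~281). In the scene view they hover over key 2 at crop (420,230). I'll tap it in fine steps.

```bash
python3 - <<'E'
from h import *
b=fz(); robot.servo_line([*K2,.078],ori=R,speed=.05)
z=.078; 
while z>.066:
    z-=.0007; robot.servo_line([*K2,z],ori=R,speed=.02)
    f=fz(8)-b; print(round(z,4),robot.read_position()[2].round(5),round(f,2))
    if f>2.8: break
print(robot.read_t())
E
```

```text
0.0773 0.07741 0.38
0.0766 0.07665 0.22
0.0759 0.07589 0.02
0.0752 0.07518 0.06
0.0745 0.07448 -0.04
0.0738 0.0738 0.35
0.0731 0.07306 0.02
0.0724 0.07237 0.14
0.0717 0.07167 0.1
0.071 0.07097 -0.33
0.0703 0.07029 0.37
0.0696 0.06958 0.1
0.0689 0.06917 4.4
10.3333
```

Contact came at 69.2 mm with 4.4 N and no give. That is 5 mm below the up height, so key 2 is the latched one. Next I'll press it in until it bottoms, then lift.

```bash
python3 - <<'E'
from h import *
z=.0675
while z>.0625:
    robot.servo_line([*K2,z],ori=R,speed=.02)
    f=fz(5); print(round(z,4),robot.read_position()[2].round(5),round(f,2))
    if f>14: break
    z-=.0006
robot.dwell(.2)
for h in (.066,.070,.0725):
    robot.servo_line([*K2,h],ori=R,speed=.02); print("up",h,round(fz(5),2))
robot.servo_line([*K2,.16],ori=R,speed=.1)
print(robot.read_t(), fz())
robot.goto([.45,.30,.25],R)
im,d=robot.grab_frame("top"); np.savez("pics/d_top.npz",im=im,d=d); cv2.imwrite("pics/d_top.png",im[:,:,::-1])
im2,_=robot.grab_frame("scene"); cv2.imwrite("pics/d_scene.png",im2[:,:,::-1])
P=cloud("top",d)
for u,v in [(304,225),(330,225),(357,225),(383,224)]: print(u,np.median(P[v-3:v+4,u-3:u+4,2]).round(4))
print(robot.read_t(),robot.read_position())
E
```

```text
0.0675 0.06771 4.86
0.0669 0.06725 6.3
0.0663 0.06663 5.76
0.0657 0.06603 6.11
0.0651 0.06544 6.45
0.0645 0.06494 7.52
0.0639 0.06433 7.51
0.0633 0.06424 12.66
0.0627 0.06413 17.57
up 0.066 5.61
up 0.07 4.13
up 0.0725 2.91
15.25 0.1090992506817553
304 0.0745
330 0.0747
357 0.0753
383 0.0743
16.85 [0.45037661 0.29898292 0.24961642]
```

View pics/d_scene.png

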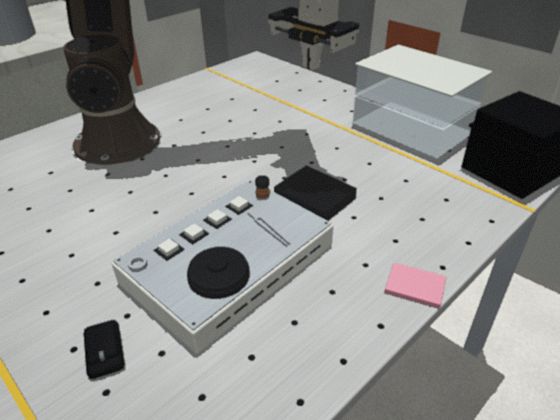

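View pics/d_top.png

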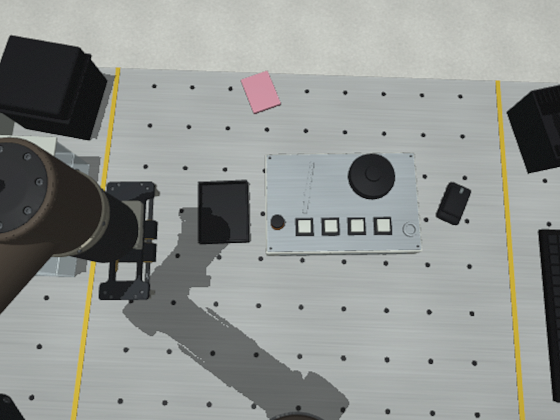

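In both views all four keys stand up, at columns 304–383, row ~225 in the top view. The jar (278,222), ring (409,230), case (371,176), tweezers, mouse and lid are where they were. The arm is clear, so I'm handing in.

```bash
python3 -c "
from rig import robot
robot.job_done(); print(robot.read_t())"
```

```text
the job is handed in; nothing more can be done
the job is handed in; nothing more can be done
```

The latched key was at position 2; I pressed it fully in, it sprang back up, and I handed the job in at about 17 s.

- **Finding it:** In the depth image key 2 stood at 69.8 mm and the other three at about 74.7 mm. A light tap with the shut fingers met a solid stop at 69.2 mm with 4.4 N, which confirmed it. I did not touch the other three keys.
- **Pressing it:** The key bottomed at about 64.2 mm. The force reached 17.6 N there, well under the limits. As I lifted, the key followed the fingertips up past its latched height, still pushing back with 2.9 N at 72.5 mm.
- **Last checks:** The depth readings for keys 1 to 4 were 74.5, 74.7, 75.3 and 74.3 mm, so all four stand up. By eye, nothing lying around had moved between the before and after pictures, and the arm was parked clear. No check failed or disagreed.

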